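# Flip the stock tags at the mug press bench

### The arm

A 6-joint arm with a two-finger parallel gripper is mounted at the origin on the work surface. World frame = base frame: x ahead of the robot, y to its left, z up, the work surface at z = 0. Lengths are in m, angles in degrees, forces in N, time in s.
With the tool pointing down it reaches from about 0.275 to 0.85 m from the base axis. Payload 19 kg.
Tool frame: the origin (TCP) lies between the finger pads; the fingertips stand 11 mm ahead of it and the grasp point (between the pads) lies 8 mm behind it (manip.tips_ahead is the distance from the TCP to the fingertips, in m); z points along the fingers, y is the line along which they close (so a half turn about z gives the same grasp; the last joint's range is limited). The gripper opens to 85 mm and grips with 20 to 120 N. Pads are 22 mm wide; open, the fingers measure 114 mm over their backs; the gripper's body (76 mm by 85 mm) begins 54 mm behind the grasp point. The pads swing forward as they close: fully open they stand 13 mm farther back than shut.
Start: joints at [69.385, 8.623, 82.357, -0, 89.026, -7.678], TCP at [0.129, 0.56, 0.242] pointing down, gripper open.
Joint ranges: [-160.23, 160.23], [-39.13, 120.54], [6.94, 153.29], [-79.49, 259.48], [9.18, 160.14], [-161.06, 161.06]. Speed limits (degrees/s): [108.29, 108.29, 127.2, 172.46, 172.46, 172.46].

### API

Orientations are given as a 3x3 rotation matrix whose columns are the frame's x, y, z axes.
In Python, from cell import manip gives the robot as it stands.
- The arm moves only by the tool play_rows, never from a script. Its argument "commands" is a list of rows, each a list of 7 numbers: the opening, from 0 (shut) to 1 (fully open), then the shift along the tool's x, y, z each as a share of 300 mm, from -1 to 1, then the turn, a rotation vector about the tool's x, y, z each as a share of pi rad, from -1 to 1. In form: [[claw, dx, dy, dz, ax, ay, az], ...]. A call has exactly 10 rows; each row shifts and turns the commanded pose from where the row before left it, along the tool's axes as they then stand; what a row does not reach is not made up. A row lasts 1/12 s, in which the tool goes at most 41.7 mm and 7.16 degrees, less where a joint would pass 70% of its speed; a pose out of reach is approached as far as the arm can. A call with a number of a shift or a turn outside -1 to 1 is refused whole. A call with a gripper value outside its range is refused whole. The fingers move at their own pace and stop on an object; the grip force is fixed at half the most. Time passes only in rows, so rows that do not move let the fingers close, or fill a call up. It gives the time, the measured TCP pose, the force, the opening and the grip force at its end, in the units of the state.
- manip.read_state(): the state, without advancing time (a new reading comes with each control period).
- manip.capture(name): name is "scene" or "top" or "wrist"; returns a dict with "frame" (400x640x3 uint8, red, green, blue), "mtx" (3x3 intrinsics, pixels), "view" (4x4, takes a point from world to camera coordinates); the wrist camera has in their place "T_tool_cam" (4x4, takes a point from camera to tool coordinates, whose origin is the TCP and whose axes are the flange's). Camera axes: x right, y down, z forward; pixel columns grow to the right and rows downward; lengths in m; the calibration is good to about 2 mm. A picture is of the moment at which its call begins: read the wrist's pose just before it. There is no depth.
- manip.job_done(): hands the job in; it is judged then, once.
Trained networks look in the newest picture that a camera, given by its name, has taken for a name from the list of things; names that differ only in an ending like _2 or _b are one class to them, and where a whole thing is asked for, a point or a joint stands for the part that bears it (a point fixed in the world has none). Each returns a list of dicts, best first, with "p" (0 to 1); they miss things now and then, are a little off and sometimes report something else, mostly with a low value. They report only what shows in the picture. A call takes as long as a camera call. They do not tell look-alikes from the thing itself.
- manip.search_frame(camera, query): "box" ([left, top, width, height] in pixels, round what is visible of it).
- manip.cut_out(camera, query): "mask" (400x640 bool, what is visible of it) and "box" ([left, top, width, height] in pixels, round what is visible of it).
The state is a dict: "clock": time; "joint_positions": joint angles; "qvel": joint speeds; "joint_torque": joint torques, N m; "ee_pos": TCP position; "tcp_rot": TCP orientation; "wrist_force": force on the tool from outside, world axes, zero at the start; "torque": the same for the moment, N m; "opening": opening from 0.0 (shut) to 1.0 (fully open); "finger_force": force on a finger pad.
Only numpy, scipy, OpenCV 4.12 (cv2) and the standard library are available. Lean on these libraries where they do the work, as an engineer would, in place of code of your own. Each camera call takes 0.05 s, during which the arm holds its last target. There are 200 camera calls.

### The job

On the board, each flip tag tells about the bin straight behind it. With a fingertip, gently push over whichever tags are wrong, so that only the full bins (four cups) show a green face up and the bin that is not full shows red, each tag resting at its stop. Do not pinch or force the tags, and leave the bins, mug, tape roll and screwdriver alone.

Things in the scene. Friction and masses are not known exactly. Their poses are not given: they have to be found in the camera images.
- board: Dark steel board, 130 (x) by 560 (y) by 12 mm thick, lying fixed on the table in front of the robot. Origin: centre of its underside. x points away from the robot to the bins, y to the left along the row, z up. It carries three tag stands in a row, 180 mm apart.
- stand_a: Black plastic tag stand fixed on the board in one of its three places, foot 76 (x) by 60 (y) mm, two ears 40 mm high with the tag hinged between them. Origin: centre of its underside, on the board's top (12 mm above the table). Axes as the board's; it belongs to the bin straight behind it (about 160 mm further along x).
- hinge_a (a point): Middle of the hinge line of the tag on stand_a, 40 mm above the stand's origin; the hinge line runs along the stand's x.
- edge_a (a point): Middle of the free edge of the tag on stand_a, 60 mm from the hinge: 39 mm above the hinge line and 46 mm to its side when the tag lies at a stop. Axes turn with the tag: x along the hinge, z from hinge to free edge.
- tag_a (a joint): Flip tag on stand_a: stiff leaf 50 mm wide, 60 long, 5 thick, 28 to 56 g, swinging freely like a page. Value = lean (rad): +0.87 at the left stop (+y of the stand), green face up; -0.87 at the right stop, red up; 0 upright. Gravity holds it at a stop and drops it to the other once past upright. Push along the arc of the free edge, up and over: a level push may bind by friction.
- stand_b: Black plastic tag stand fixed on the board in one of its three places, foot 76 (x) by 60 (y) mm, two ears 40 mm high with the tag hinged between them. Origin: centre of its underside, on the board's top (12 mm above the table). Axes as the board's; it belongs to the bin straight behind it (about 160 mm further along x).
- hinge_b (a point): Middle of the hinge line of the tag on stand_b, 40 mm above the stand's origin; the hinge line runs along the stand's x.
- edge_b (a point): Middle of the free edge of the tag on stand_b, 60 mm from the hinge: 39 mm above the hinge line and 46 mm to its side when the tag lies at a stop. Axes turn with the tag: x along the hinge, z from hinge to free edge.
- tag_b (a joint): Flip tag on stand_b: stiff leaf 50 mm wide, 60 long, 5 thick, 28 to 56 g, swinging freely like a page. Value = lean (rad): +0.87 at the left stop (+y of the stand), green face up; -0.87 at the right stop, red up; 0 upright. Gravity holds it at a stop and drops it to the other once past upright. Push along the arc of the free edge, up and over: a level push may bind by friction.
- stand_c: Black plastic tag stand fixed on the board in one of its three places, foot 76 (x) by 60 (y) mm, two ears 40 mm high with the tag hinged between them. Origin: centre of its underside, on the board's top (12 mm above the table). Axes as the board's; it belongs to the bin straight behind it (about 160 mm further along x).
- hinge_c (a point): Middle of the hinge line of the tag on stand_c, 40 mm above the stand's origin; the hinge line runs along the stand's x.
- edge_c (a point): Middle of the free edge of the tag on stand_c, 60 mm from the hinge: 39 mm above the hinge line and 46 mm to its side when the tag lies at a stop. Axes turn with the tag: x along the hinge, z from hinge to free edge.
- tag_c (a joint): Flip tag on stand_c: stiff leaf 50 mm wide, 60 long, 5 thick, 28 to 56 g, swinging freely like a page. Value = lean (rad): +0.87 at the left stop (+y of the stand), green face up; -0.87 at the right stop, red up; 0 upright. Gravity holds it at a stop and drops it to the other once past upright. Push along the arc of the free edge, up and over: a level push may bind by friction.
- bin_a: FULL bin: blue open tray 160 (x) by 156 (y) by 40 mm high, fixed, filled with four upturned white espresso cups (60 mm wide, tops 62 mm above the table). Origin: centre of its underside.
- bin_b: FULL bin: blue open tray 160 (x) by 156 (y) by 40 mm high, fixed, filled with four upturned white espresso cups (60 mm wide, tops 62 mm above the table). Origin: centre of its underside.
- bin_c: The bin that is NOT full: the same blue tray with just one upturned white espresso cup left in it, fixed. Origin: centre of its underside.
- mug: Loose white mug, bystander, 82 mm wide, 95 mm high, with a handle, standing between robot and board. Origin: centre of its underside.
- tape_roll: Loose orange tape roll lying flat, bystander, 70 mm wide, 24 mm high, between robot and board. Origin: centre of its underside.
- screwdriver: Loose screwdriver with a red handle, bystander, lying between robot and board. Origin: under the middle of its length.
Not all that is in view belongs to the job. Leave any pink or yellow look-alike of the bin_c alone.

How it is judged (in metres and radians):
At the end, for the whole second after the job is handed in: The tags in front of the two full bins lean left with green up (joint above 0.75 rad), the tag in front of the bin that is not full leans right with red up (below -0.75 rad), all at rest (under 0.2 rad/s); mug, tape roll and screwdriver within 20 mm of where they stood, mug upright (((horizontal distance between stand_a and bin_c below 0.2 m and value of joint tag_a below -0.75 rad) or (horizontal distance between stand_a and bin_c above 0.2 m and value of joint tag_a above 0.75 rad)) and velocity of joint tag_a between -0.2 and 0.2 rad/s and ((horizontal distance between stand_b and bin_c below 0.2 m and value of joint tag_b below -0.75 rad) or (horizontal distance between stand_b and bin_c above 0.2 m and value of joint tag_b above 0.75 rad)) and velocity of joint tag_b between -0.2 and 0.2 rad/s and ((horizontal distance between stand_c and bin_c below 0.2 m and value of joint tag_c below -0.75 rad) or (horizontal distance between stand_c and bin_c above 0.2 m and value of joint tag_c above 0.75 rad)) and velocity of joint tag_c between -0.2 and 0.2 rad/s and distance of each of mug, tape_roll, screwdriver from where it was at the start of the episode below 0.02 m and angle between mug's own z axis and vertical below 0.2 rad); the robot touches nothing.
It fails at once if the white mug is lifted, tipped or moved by more than 20 mm (distance of mug from where it was at the start of the episode above 0.02 m or angle between mug's own z axis and vertical above 0.3 rad).
It fails at once if the tape roll is lifted, tipped or moved by more than 20 mm (distance of tape_roll from where it was at the start of the episode above 0.02 m).
It fails at once if the screwdriver is lifted, tipped or moved by more than 20 mm (distance of screwdriver from where it was at the start of the episode above 0.02 m).
It fails at once if a tag is pinched or forced (over 15 N) (contact force between any of the fingers, the arm and tag_a above 15 N or contact force between any of the fingers, the arm and tag_b above 15 N or contact force between any of the fingers, the arm and tag_c above 15 N).
It fails at once if a bin or its cups are struck by the robot (over 5 N) (contact force between any of the fingers, the arm and bin_a above 5 N or contact force between any of the fingers, the arm and bin_b above 5 N or contact force between any of the fingers, the arm and bin_c above 5 N).
It also fails if it takes over 58 s, if anything falls off the work surface, if the arm or the gripper's body presses on something with over 40 N, if the wrist force passes 120 N, or if a joint passes its speed limit or range.

## Working session

There is one attempt and no reset: what is moved stays moved. The work goes in short steps, Python scripts to look and compute and a tool call to move; the robot and the scene stay as the last step left them, time stands still between calls to the robot, and variables do not carry over. Pictures are saved under pics/ and viewed, at most 10 in all, crops included, and the job is handed in when it is done.

Besides the shell and the picture viewer there is one more tool, called after ">>>" in YAML: its name, and indented under it one key for each argument. play_rows: Moves the arm, as the interface text tells. Shift numbers are shares of 300 mm and turn numbers shares of pi rad, none past 1 either way. Its arguments: {"type":"object","properties":{"commands":{"type":"array"}},"required":["commands"]}

```bash
mkdir -p pics; cat > h.py <<'E'
import numpy as np,cv2
from cell import manip
def ray(c,uv,z):
    K=np.array(c["mtx"]);V=np.array(c["view"]);R=V[:3,:3];t=V[:3,3]
    o=-R.T@t;d=R.T@np.linalg.solve(K,[uv[0],uv[1],1]);return o+d*(z-o[2])/d[2]
def proj(c,p):
    V=np.array(c["view"]);q=np.array(c["mtx"])@(V[:3,:3]@np.array(p)+V[:3,3]);return q[:2]/q[2]
def save(c,n): cv2.imwrite("pics/"+n+".png",np.ascontiguousarray(c["frame"][:,:,::-1]))
E
python3 - <<'E'
from h import *
s=manip.read_state();print(s["clock"],s["ee_pos"],np.round(s["tcp_rot"],3).tolist())
for n in("top","scene"):
    c=manip.capture(n);save(c,n);print(n,np.round(c["view"],3).tolist())
    for q in("stand_a","tag_a","bin_a","bin_c","board","mug","tape_roll","screwdriver"):
        for r in manip.search_frame(n,q):
            b=r["box"]; z={"mug":.05,"stand_a":.03,"tag_a":.075,"bin_a":.04,"bin_c":.04,"board":.012}.get(q,.01)
            print(q,round(r["p"],2),np.round(b,0),np.round(ray(c,(b[0]+b[2]/2,b[1]+b[3]/2),z)[:2],3))
E
```

```text
0.0 [0.12869799 0.56018454 0.24167977] [[-0.975, 0.224, -0.0], [0.224, 0.975, -0.001], [0.0, -0.001, -1.0]]
top [[0.004, -1.0, -0.013, 0.113], [-0.996, -0.003, -0.091, 0.546], [0.091, 0.014, -0.996, 1.4], [0.0, 0.0, 0.0, 1.0]]
stand_a 0.97 [372. 183.  32.  32.] [ 0.557 -0.063]
stand_a 0.76 [438. 191.  22.  29.] [ 0.539 -0.23 ]
stand_a 0.76 [304. 175.  28.  33.] [0.576 0.128]
stand_a 0.43 [318. 180.  15.  21.] [0.58  0.108]
tag_a 0.74 [316. 181.  17.  20.] [0.573 0.111]
tag_a 0.71 [436. 190.  17.  25.] [ 0.541 -0.205]
tag_a 0.6 [380. 189.  26.  20.] [ 0.552 -0.071]
bin_a 0.92 [289. 110.  62.  60.] [0.717 0.123]
bin_a 0.8 [419. 117.  67.  64.] [ 0.693 -0.239]
bin_a 0.65 [353. 238.  28.  30.] [ 0.41  -0.004]
bin_a 0.64 [193.  95.  69.  75.] [0.74  0.379]
bin_a 0.63 [360. 115.  62.  62.] [ 0.702 -0.069]
bin_a 0.55 [176. 186.  70.  71.] [0.492 0.42 ]
bin_c 0.92 [289. 110.  62.  60.] [0.717 0.123]
bin_c 0.8 [419. 117.  67.  64.] [ 0.693 -0.239]
bin_c 0.65 [353. 238.  28.  30.] [ 0.41  -0.004]
bin_c 0.64 [193.  95.  69.  75.] [0.74  0.379]
bin_c 0.63 [360. 115.  62.  62.] [ 0.702 -0.069]
bi
[... 590 characters left out ...]
26.] [ 0.547 -0.207]
bin_a 0.93 [323. 234.  88.  79.] [0.75  0.115]
bin_a 0.91 [172. 280.  88.  90.] [ 0.715 -0.245]
bin_a 0.85 [375. 153.  66.  48.] [0.512 0.409]
bin_a 0.84 [413. 208.  82.  67.] [0.767 0.365]
bin_a 0.71 [251. 256.  88.  84.] [ 0.732 -0.064]
bin_c 0.93 [323. 234.  88.  79.] [0.75  0.115]
bin_c 0.91 [172. 280.  88.  90.] [ 0.715 -0.245]
bin_c 0.85 [375. 153.  66.  48.] [0.512 0.409]
bin_c 0.84 [413. 208.  82.  67.] [0.767 0.365]
bin_c 0.71 [251. 256.  88.  84.] [ 0.732 -0.064]
board 0.77 [160. 205. 222. 105.] [ 0.578 -0.061]
mug 0.57 [318. 154.  33.  42.] [0.413 0.214]
tape_roll 0.96 [253. 196.  27.  24.] [ 0.411 -0.002]
screwdriver 0.87 [168. 224.  38.  14.] [ 0.393 -0.225]
```

View pics/top.png

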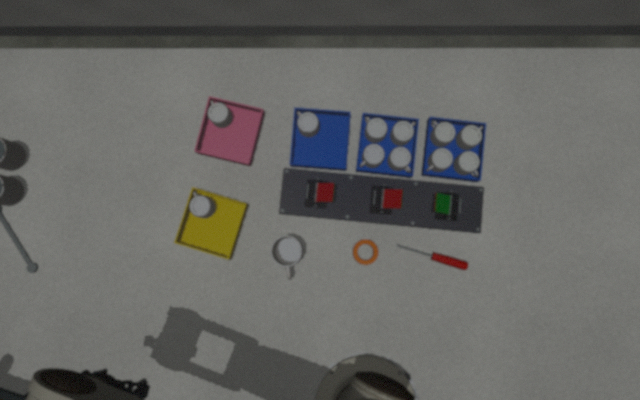

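View pics/scene.png

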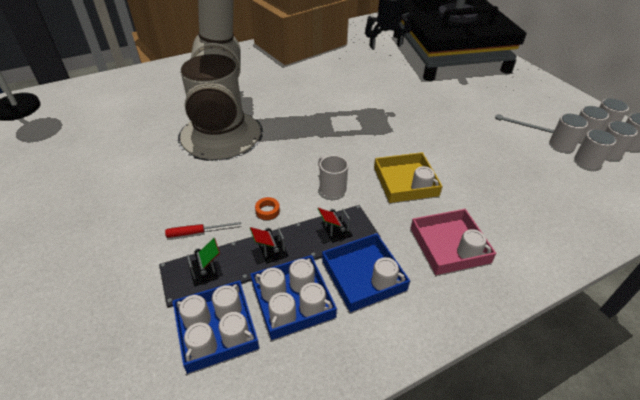

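The left bin, around (320,139), holds one cup and its tag is red, which is right. The middle bin at (389,145) is full but its tag is red, which is wrong. The right bin at (453,149) is full and green, which is right. So only the middle tag has to go over, from right to left. Next I'll measure it.

```bash
cat > m.py <<'E'
from h import *
for n in("top","scene"):
    c=manip.capture(n)
    r=manip.cut_out(n,"board")[0];ys,xs=np.nonzero(r["mask"])
    P=np.array([ray(c,p,.012)[:2] for p in zip(xs,ys)],np.float32)
    print(n,"board",cv2.minAreaRect(P*1000))
    for r in manip.cut_out(n,"tag_a"):
        ys,xs=np.nonzero(r["mask"]);print("tag",round(r["p"],2),len(xs),np.round(ray(c,(xs.mean(),ys.mean()),.0715)[:2],4),"rowcol",xs.mean().round(1),ys.mean().round(1))
    f=c["frame"].astype(int);R,G,B=f[...,0],f[...,1],f[...,2]
    m=((R>110)&(G<70)&(B<70)).astype(np.uint8)
    k,l,st,ce=cv2.connectedComponentsWithStats(m)
    for i in range(1,k):
        if st[i,4]>40: print("red",st[i],ce[i].round(1),np.round(ray(c,ce[i],.0715+.0)[:2],4))
E
python3 m.py
```

```text
top board ((556.5818481445312, -45.236663818359375), (565.01708984375, 136.35581970214844), 84.48197937011719)
tag 0.79 376 [ 0.5547 -0.0691] rowcol 392.3 198.0
tag 0.78 358 [0.571  0.1103] rowcol 324.7 191.8
tag 0.63 301 [ 0.5422 -0.2029] rowcol 443.0 202.9
red [434 256  33  11  69] [450.1 261.3] [ 0.3885 -0.2189]
scene board ((558.610595703125, -46.280303955078125), (561.1392211914062, 137.78692626953125), 85.28227996826172)
tag 0.87 258 [ 0.5564 -0.067 ] rowcol 263.2 237.0
tag 0.67 230 [0.5711 0.1103] rowcol 329.1 216.8
tag 0.62 381 [ 0.5431 -0.2033] rowcol 208.1 253.3
red [319 208  21  17 151] [329.1 216.1] [0.5688 0.1114]
red [166 225  37  11 234] [183.8 229.5] [ 0.4421 -0.2344]
red [251 228  23  17 217] [262.  236.1] [ 0.5523 -0.0685]
```

The board centre is (0.5575, -0.0455) with yaw about -5°. That puts the middle hinge at z 0.052 and the tag centre where it should be. I'll close the gripper, align it, and travel high to the right of the middle tag.

>>> play_rows:
  commands:
    - [0,0,0,0,0,0,-0.022]
    - [0,0,0,0,0,0,-0.022]
    - [0,-0.064,-0.0865,0,0,0,0]
    - [0,-0.064,-0.0865,0,0,0,0]
    - [0,-0.064,-0.0865,0,0,0,0]
    - [0,-0.064,-0.0865,0,0,0,0]
    - [0,-0.064,-0.0865,0,0,0,0]
    - [0,-0.064,-0.0865,0,0,0,0]
    - [0,-0.064,-0.0865,0,0,0,0]
    - [0,-0.064,-0.0865,0,0,0,0]

```text
clock: 2.03
ee_pos: [0.264, 0.3387, 0.2424]
tcp_rot: [[-0.996, 0.087, 0.0], [0.087, 0.996, 0.0], [-0.0, 0.0, -1.0]]
wrist_force: [0.4, 0.7, -0.9]
opening: 0.0
finger_force: 0.0
```

>>> play_rows:
  commands:
    - [0,-0.064,-0.0865,0,0,0,0]
    - [0,-0.064,-0.0865,0,0,0,0]
    - [0,-0.064,-0.0865,0,0,0,0]
    - [0,-0.064,-0.0865,0,0,0,0]
    - [0,-0.064,-0.0865,0,0,0,0]
    - [0,-0.064,-0.0865,0,0,0,0]
    - [0,-0.064,-0.0865,0,0,0,0]
    - [0,-0.064,-0.0865,0,0,0,0]
    - [0,-0.064,-0.0865,0,0,0,0]
    - [0,-0.064,-0.0865,0,0,0,0]

```text
clock: 2.87
ee_pos: [0.4327, 0.0632, 0.2425]
tcp_rot: [[-0.996, 0.088, 0.001], [0.088, 0.996, -0.0], [-0.001, -0.0, -1.0]]
wrist_force: [0.2, 1.3, -0.5]
opening: 0.001
finger_force: 0.0
```

>>> play_rows:
  commands:
    - [0,-0.064,-0.0865,0,0,0,0]
    - [0,-0.064,-0.0865,0,0,0,0]
    - [0,-0.064,-0.0865,0,0,0,0]
    - [0,-0.064,-0.0865,0,0,0,0]
    - [0,-0.064,-0.0865,0,0,0,0]
    - [0,-0.064,-0.0865,0,0,0,0]
    - [0,-0.064,-0.0865,0,0,0,0]
    - [0,0,0,0,0,0,0]
    - [0,0,0,0,0,0,0]
    - [0,0,0,0,0,0,0]

```text
clock: 3.7
ee_pos: [0.5499, -0.1276, 0.2421]
tcp_rot: [[-0.996, 0.088, -0.001], [0.088, 0.996, 0.0], [0.001, 0.0, -1.0]]
wrist_force: [-0.7, 0.3, -0.0]
opening: -0.0
finger_force: 0.0
```

>>> play_rows:
  commands:
    - [0,0,0,0,-0.0347,0,0]
    - [0,0,0,0,-0.0347,0,0]
    - [0,0,0,0,-0.0347,0,0]
    - [0,0,0,0,-0.0347,0,0]
    - [0,0,-0.0193,0.0413,0,0,0]
    - [0,0,-0.0193,0.0413,0,0,0]
    - [0,0,-0.0193,0.0413,0,0,0]
    - [0,0,-0.0193,0.0413,0,0,0]
    - [0,0,-0.0193,0.0413,0,0,0]
    - [0,0,-0.0193,0.0413,0,0,0]

```text
clock: 4.53
ee_pos: [0.5501, -0.127, 0.159]
tcp_rot: [[-0.996, 0.078, 0.036], [0.086, 0.904, 0.42], [0.0, 0.421, -0.907]]
wrist_force: [0.7, -0.2, 0.2]
opening: 0.001
finger_force: 0.0
```

```bash
python3 - <<'E'
from h import *
s=manip.read_state();print(s["ee_pos"],np.round(s["tcp_rot"],3).tolist())
c=manip.capture("wrist");save(c,"w1")
T=np.array(c["T_tool_cam"]);Rw=np.array(s["tcp_rot"]);
for p in([.5535,-.0913,.091],[.5575,-.0455,.052]):
    q=np.linalg.inv(T)@np.r_[Rw.T@(np.array(p)-s["ee_pos"]),1];u=np.array(c["mtx"])@q[:3];print(u[:2]/u[2])
c=manip.capture("scene");im=c["frame"][140:290,150:390,::-1];cv2.imwrite("pics/s1.png",cv2.resize(im,None,fx=3,fy=3))
E
```

```text
[ 0.55010701 -0.12703926  0.15895276] [[-0.996, 0.078, 0.036], [0.086, 0.904, 0.42], [0.0, 0.421, -0.907]]
[327.95611651 213.5793208 ]
[358.27177687 188.63174433]
```

View pics/w1.png

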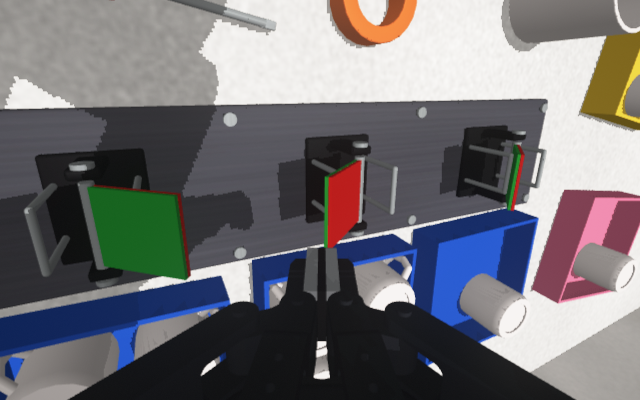

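View pics/s1.png

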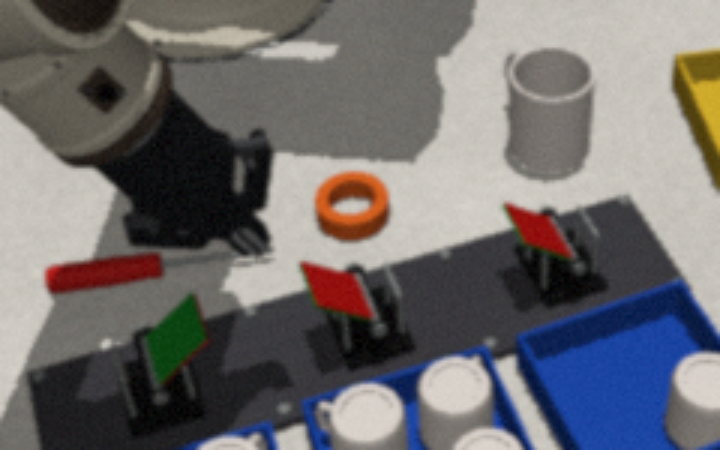

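The wrist view shows the middle tag's edge at about (326,212), and the prediction was (328,214), so the geometry holds. I'll halve the tilt to keep the knuckles clear of the right tag, then go down beside the middle tag's edge.

>>> play_rows:
  commands:
    - [0,0,0,0,0.0347,0,0]
    - [0,0,0,0,0.0347,0,0]
    - [0,0,-0.0034,0.0348,0,0,0]
    - [0,0,-0.0034,0.0348,0,0,0]
    - [0,0,-0.0034,0.0348,0,0,0]
    - [0,0,-0.0034,0.0348,0,0,0]
    - [0,0,-0.0034,0.0348,0,0,0]
    - [0,0,-0.0034,0.0348,0,0,0]
    - [0,0,-0.0034,0.0348,0,0,0]
    - [0,0,0,0,0,0,0]

```text
clock: 5.47
ee_pos: [0.55, -0.1188, 0.0847]
tcp_rot: [[-0.996, 0.086, 0.016], [0.088, 0.972, 0.217], [0.003, 0.218, -0.976]]
wrist_force: [0.1, 1.6, -1.0]
opening: -0.002
finger_force: 0.0
```

```bash
python3 - <<'E'
from h import *
c=manip.capture("wrist");a=c["frame"][60:360,:,::-1]
c=manip.capture("scene");b=cv2.resize(c["frame"][170:280,170:370,::-1],None,fx=2.7,fy=2.7)
w=np.zeros((600,640,3),np.uint8);w[:300]=a;w[300:300+b.shape[0],:b.shape[1]]=b;cv2.imwrite("pics/j2.png",w)
E
```

```text
(no output)
```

View pics/j2.png

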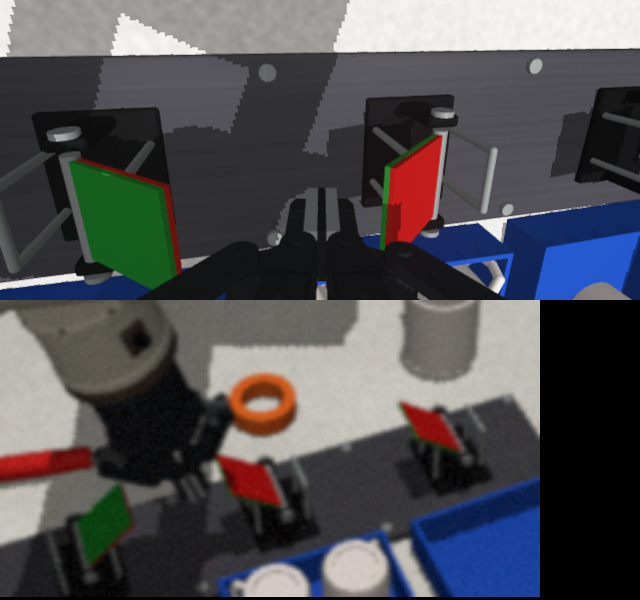

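>>> play_rows:
  commands:
    - [0,0,0.0137,0.003,0,0,0]
    - [0,0,0.0137,0.003,0,0,0]
    - [0,0,0.0137,0.003,0,0,0]
    - [0,0,0.0208,-0.0155,0,0,0]
    - [0,0,0.0217,-0.0119,0,0,0]
    - [0,0,0.0228,-0.0089,0,0,0]
    - [0,0,0.024,-0.0066,0,0,0]
    - [0,0,0,0,0,0,0]
    - [0,0,0,0,0,0,0]
    - [0,0,0,0,0,0,0]

```text
clock: 6.4
ee_pos: [0.554, -0.0833, 0.1056]
tcp_rot: [[-0.996, 0.085, 0.019], [0.087, 0.973, 0.215], [0.0, 0.216, -0.976]]
wrist_force: [0.2, 0.5, -0.0]
opening: -0.003
finger_force: 0.0
```

```bash
python3 - <<'E'
from h import *
c=manip.capture("wrist");a=c["frame"][60:360,:,::-1]
c=manip.capture("scene");b=cv2.resize(c["frame"][170:280,170:370,::-1],None,fx=2.7,fy=2.7)
w=np.zeros((600,640,3),np.uint8);w[:300]=a;w[300:300+b.shape[0],:b.shape[1]]=b;cv2.imwrite("pics/j3.png",w)
E
```

```text
(no output)
```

View pics/j3.png

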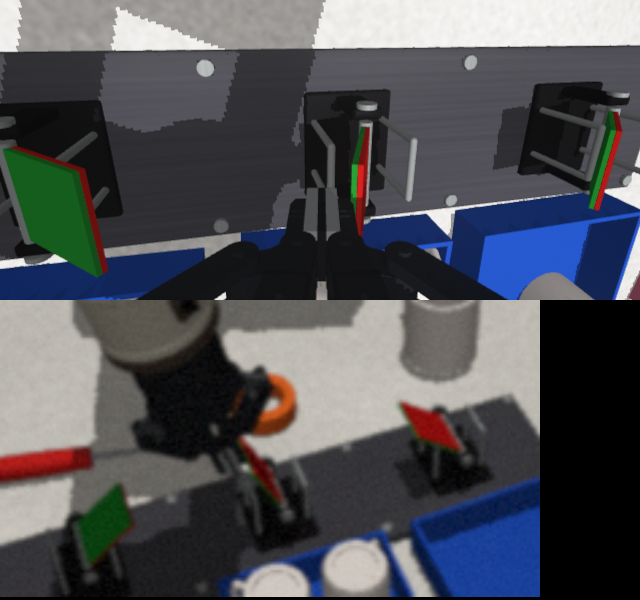

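The middle tag is now about 25° short of upright, with its edge resting on the finger near (350,190), and the force is low. I'll go on over.

>>> play_rows:
  commands:
    - [0,0,0.0243,-0.0035,0,0,0]
    - [0,0,0.0246,-0.0003,0,0,0]
    - [0,0,0.0243,0.0027,0,0,0]
    - [0,0,0.0241,0.0053,0,0,0]
    - [0,0,0.0241,0.0053,0,0,0]
    - [0,0,0.0241,0.0053,0,0,0]
    - [0,0,0,0,0,0,0]
    - [0,0,0,0,0,0,0]
    - [0,0,0,0,0,0,0]
    - [0,0,0,0,0,0,0]

```text
clock: 7.33
ee_pos: [0.5579, -0.0402, 0.1108]
tcp_rot: [[-0.996, 0.086, 0.019], [0.088, 0.973, 0.215], [-0.0, 0.216, -0.976]]
wrist_force: [-0.2, 0.4, 0.4]
opening: -0.001
finger_force: 0.0
```

>>> play_rows:
  commands:
    - [0,0,0,-0.06,0,0,0]
    - [0,0,0,-0.06,0,0,0]
    - [0,0,0,-0.06,0,0,0]
    - [0,0,0,-0.06,0,0,0]
    - [0,0,0,-0.06,0,0,0]
    - [0,0,0,-0.06,0,0,0]
    - [0,0,0,-0.06,0,0,0]
    - [0,0,0,0,0,0,0]
    - [0,0,0,0,0,0,0]
    - [0,0,0,0,0,0,0]

```text
clock: 8.17
ee_pos: [0.5553, -0.0671, 0.2331]
tcp_rot: [[-0.996, 0.086, 0.018], [0.088, 0.973, 0.216], [0.001, 0.216, -0.976]]
wrist_force: [-0.1, 0.2, -0.1]
opening: -0.004
finger_force: 0.0
```

```bash
python3 - <<'E'
from h import *
c=manip.capture("wrist");a=c["frame"][60:360,:,::-1]
c=manip.capture("scene");b=cv2.resize(c["frame"][150:280,150:380,::-1],None,fx=2.3,fy=2.3)
w=np.zeros((600,640,3),np.uint8);w[:300]=a;w[300:300+b.shape[0],:b.shape[1]]=b;cv2.imwrite("pics/j4.png",w)
E
```

```text
(no output)
```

View pics/j4.png

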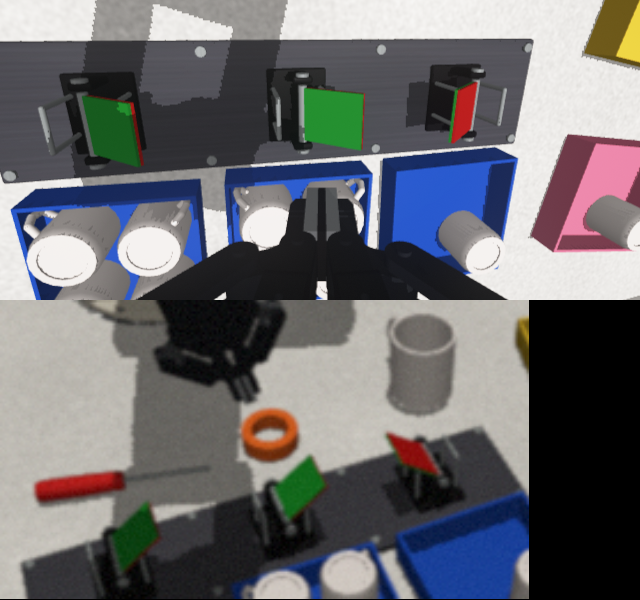

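The middle tag now lies green at its left stop (333,118). The right one is green (110,125) and the left one red (463,112). The arm is clear of everything and the bystanders haven't moved.

```bash
python3 -c "
from cell import manip
print(manip.job_done())"
```

```text
the job is handed in; nothing more can be done
None
```

I pushed the middle tag over to green and handed the job in. Both full bins now show green and the bin that is not full shows red; no verdict came back from the judging.

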